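# Unlock the sample case and hold the key turned

### The job

Unlock the retained-sample case for me: take the red-headed key out of the key block, push it fully home in the lock on top of the case (its pins are sticky: push firmly, and wiggle the key a little if it catches) and turn it a quarter turn clockwise. The lock springs back when let go, so finish while still gripping the key, fully home and held turned with the bolt drawn, so that I can lift the lid. Leave the other two keys in the block and do not disturb the other things on the table.

Things in the scene. Friction and masses are not known exactly. Their poses are not given: they have to be found in the camera images.
- red_key: the key to use, standing head up. Origin: centre of the underside of its steel shoulder (12 x 18 mm, 4 mm thick). Below it the blade: 5 mm thick (its x), 12 mm wide (its y), 30 mm long, notched alike on both edges, its end a half circle across the width. Fits the lock either way round (half a turn apart). About 45 g
- red_key_head (a point): middle of the red key's plastic head, 22 mm above the key's origin: 10 mm thick (x) with flat sides, 24 mm wide (y), reaching from 4 to 42 mm above the origin, top rounded across the width
- red_key_tip (a point): the end of the red key's blade, 30 mm below the key's origin
- blue_key: blue-headed key of another lock, same head and shoulder, 20 mm blade; it does not work this lock. Origin as for the red key
- yellow_key: yellow-headed key of another lock, same head and shoulder, 20 mm blade; it does not work this lock. Origin as for the red key
- key_block: pale wooden key block, 46 (x) x 150 (y) x 42 mm high, fixed; origin: centre of its underside. In its top three slots, 45 mm apart along its y, 8 (x) x 15 mm (y), in which the keys stand on their shoulders, blade down, axes parallel to the block's: the flat sides of the heads face the block's long sides. Which key stands in which slot varies
- case: fixed grey sample case with aluminium lid, 200 (x) x 220 (y) mm, deck 70 mm high, lid top 77 mm; origin: centre of its underside. On the strip at its front (-x) a dark lock housing, 47 x 68 mm, 80 mm high; from it a bolt reaches in +x into a strike on the lid (84 mm high, 41 mm behind the lock's axis). Turned about the vertical by up to 0.25 rad
- keyway (a point): centre of the mouth of the keyway, in the face of the brass lock plug, 80 mm above the table, facing up; axes as the case's, fixed. At rest the slot's long side runs along y: 6.2 mm (x) x 13.2 mm (y), right through, long edges bevelled 3 mm. A ring of 26 mm inner diameter stands 2 mm above the face. Key origin here = key home; 2 mm or more short of that the lock stays blocked
- pins (a point): in the keyway, 17 mm below its mouth: the lower of two sticky, sluggish spring pins that press into the slot from one narrow edge (the other is 9 mm down). The key catches at each notch: pushing past takes 7 N slowly, some 15 N at 15 mm/s, a little more if off line. A sprung plunger meets the tip 25 mm down (2 to 3 N). Home, the shoulder stops dead on the plug face
- lock_plug (a joint): turn of the lock plug, rad: 0 at rest, grows clockwise seen from above to a stop at 1.57. A spring turns it back when let go (0.02 N m at rest, 0.06 N m at the stop). The key has some 0.1 rad of play in the slot, so the plug lags the key by that much
- bolt (a joint): draw of the bolt, m: 0 thrown, geared to the plug by 10.5 mm per rad; clear of the strike from 13 mm, 16.5 mm fully drawn
- thermometer: probe thermometer, blue sheath, 28 x 175 x 14 mm, lying on the table; leave alone
- tape: roll of tape, 104 mm across, 25 mm high, lying flat; leave alone
- clip: black binder clip, 54 x 25 x 17 mm; leave alone

How it is judged:
On the way, in this order (a step that is already met when the one before it is completed fails the run):
1. the red key is lifted out of the block (height (world z) of red_key_tip above 0.06 m and contact force between the fingers and red_key above 1 N), for 0.1 s.
2. the red key is fully home in the keyway, the lock not yet turned (distance between red_key and keyway below 0.004 m and angle between red_key's own z axis and vertical below 0.1 rad and value of joint lock_plug below 0.3 rad), for 0.1 s.
3. the lock is turned a quarter clockwise with the key home (value of joint lock_plug above 1.3 rad and distance between red_key and keyway below 0.004 m), for 0.2 s.
At the end, for the whole second after the job is handed in: The fingers still grip the red key (2 N or more), upright within 7 degrees, its shoulder within 4 mm of fully home, the lock held turned clockwise by at least 1.3 rad (75 degrees) with the bolt drawn at least 13 mm; the blue and the yellow key stand in the block (all of step 3 and value of joint bolt above 0.013 m and angle between red_key's own z axis and vertical below 0.12 rad and contact force between the fingers and red_key above 2 N and distance between each of blue_key, yellow_key and key_block below 0.07 m and z of each of blue_key, yellow_key in the frame of key_block below 0.048 m); the arm keeps its last pose, push and grip.
It fails at once if the blue or the yellow key is pulled out of the block (distance of any of blue_key, yellow_key from where it was at the start of the episode above 0.02 m).
It fails at once if a bystander is pushed more than 20 mm (distance of any of thermometer, tape, clip from where it was at the start of the episode above 0.02 m).
It also fails if it takes over 61 s, if anything falls off the work surface, if the arm or the gripper's body presses on something with over 40 N, if the wrist force passes 120 N, or if a joint passes its speed limit or range.

### The arm

A 6-joint arm with a two-finger parallel gripper is mounted at the origin on a cart in front of the work surface, level with it; the furniture and walls round the work are solid. World frame = base frame: x ahead of the robot, y to its left, z up, the work surface at z = 0. Lengths are in m, angles in rad, forces in N, time in s.
With the tool pointing down it reaches from about 0.35 to 0.875 m from the base axis. Payload 15.5 kg.
Tool frame: the origin (TCP) lies between the finger pads; the fingertips stand 25 mm ahead of it and the grasp point (between the pads) lies 6 mm ahead of it (manip.tcp_to_tips is the distance from the TCP to the fingertips, in m); z points along the fingers, y is the line along which they close (so a half turn about z gives the same grasp; the last joint's range is limited). The gripper opens to 85 mm and grips with 20 to 120 N. Pads are 22 mm wide; open, the fingers measure 114 mm over their backs; the gripper's body (76 mm by 85 mm) begins 54 mm behind the grasp point. The pads swing forward as they close: fully open they stand 13 mm farther back than shut.
Start: joints at [1.204, 0.494, 1.345, -0, 1.302, -0.096], TCP at [0.168, 0.602, 0.22] pointing down, gripper open.
Joint ranges: [-2.91, 2.91], [-0.82, 2.16], [0.22, 2.67], [-1.22, 4.37], [0.12, 2.79], [-3.08, 3.08]. Speed limits (rad/s): [1.89, 1.89, 2.57, 3.01, 3.01, 3.01].

### API

Orientations are given as a unit quaternion [w, x, y, z].
In Python, from bench import manip gives the robot as it stands.
- The arm moves only by the shell command python3 -m pendant 'ROWS'. ROWS is a JSON object of lists of equal length, an entry for each row: "hand": the finger opening in mm, from 0 to 85.4; "slide": the shift along the tool's x, y, z in units of 60 mm (1.0 is 60 mm), a list of three; "yaw": the turn about the tool's z in rad. In form: {"hand": [hand, ...], "slide": [[tx, ty, tz], ...], "yaw": [yaw, ...]}. A call has 1 to 12 rows; each row is the pose to reach, as a shift and turn from the pose commanded when the call began, along the tool's axes at that moment; what a row does not reach only later rows make up. A row lasts 1/8 s, in which the tool goes at most 62.5 mm and 10.7 degrees, less where a joint would pass 70% of its speed; a pose out of reach is approached as far as the arm can. A call with a gripper value outside its range is refused whole. The fingers move at their own pace and stop on an object; the grip force is fixed at half the most. Time passes only in rows, so rows that repeat a pose let the fingers close. It gives the time, the measured TCP pose, the force, the opening and the grip force at its end, in the units of the state.
- manip.state(): the state, without advancing time (a new reading comes with each control period).
- manip.grab_frame(name): name is "scene" or "top"; returns a dict with "pixels" (420x560x3 uint8, blue, green, red), "camera_matrix" (3x3 intrinsics, pixels), "D" ([k1, k2, p1, p2, k3] as OpenCV has them; the pictures are not rectified), "T" (4x4, takes a point from camera to world coordinates). Camera axes: x right, y down, z forward; pixel columns grow to the right and rows downward; lengths in m; the calibration is good to about 2 mm. A picture is of the moment at which its call begins. There is no depth.
- manip.sign_off(): hands the job in; it is judged then, once.
Trained networks look in a picture, given as the dict that the camera call returned (one of the last four; its "shot" number tells which), for a name from the list of things; names that differ only in an ending like _2 or _b are one class to them, and where a whole thing is asked for, a point or a joint stands for the part that bears it (a point fixed in the world has none). Each returns a list of dicts, best first, with "confidence" (0 to 1); they miss things now and then, are a little off and sometimes report something else, mostly with a low value. They report only what shows in the picture. A call takes as long as a camera call.
- manip.cut_out(label, picture): "pixels" (420x560 bool, what is visible of it) and "bbox" ([left, top, width, height] in pixels, round what is visible of it).
The state is a dict: "time_s": time; "joint_positions": joint angles; "joint_velocities": joint speeds; "tau": joint torques, N m; "tool_pos": TCP position; "eef_rot": TCP orientation; "contact_force": force on the tool from outside, world axes, zero at the start; "ft_torque": the same for the moment, N m; "opening": opening from 0.0 (shut) to 1.0 (fully open); "finger_force": force on a finger pad.
Only numpy, scipy, OpenCV 4.12 (cv2) and the standard library are available. Lean on these libraries where they do the work, as an engineer would, in place of code of your own. Each camera call takes 0.05 s, during which the arm holds its last target. There are 200 camera calls.

## Working session

There is one attempt and no reset: what is moved stays moved. The work goes in short steps, Python scripts to look and compute and a shell command to move; the robot and the scene stay as the last step left them, time stands still between calls to the robot, and variables do not carry over. Pictures are saved under pics/ and viewed, at most 10 in all, crops included, and the job is handed in when it is done.

```bash
mkdir -p pics; ls; python3 - <<'E'
from bench import manip
import cv2,numpy as np,pickle
s=manip.state();print(s['tool_pos'],s['eef_rot'],s['opening'],s['time_s'])
for n in("scene","top"):
    f=manip.grab_frame(n);cv2.imwrite(f'pics/{n}0.png',f['pixels']);print(n,np.round(f['camera_matrix'],1).tolist(),np.round(f['D'],3),np.round(f['T'],3).tolist())
    pk={'f':f}
    for l in("red_key","red_key_head","blue_key","yellow_key","key_block","case","lock_plug","keyway"):
        try:
            r=manip.cut_out(l,f);pk[l]=r
            for d in r[:2]:
                ys,xs=np.nonzero(d['pixels']);print(l,round(d['confidence'],2),d['bbox'],xs.mean().round(1),ys.mean().round(1),len(xs))
        except Exception as e:print(l,e)
    pickle.dump(pk,open(f'{n}.pkl','wb'))
E
```

```text
pics
[0.16765435 0.60170461 0.21928437] [-1.28611856e-04  1.35474348e-01  9.90780658e-01 -6.09534707e-04] 0.9990188290684142 0.0
scene [[436.2, 0.0, 279.0], [0.0, 436.2, 206.5], [0.0, 0.0, 1.0]] [-0.024  0.     0.     0.     0.   ] [[0.712, -0.481, 0.512, -0.16], [-0.703, -0.478, 0.528, -0.646], [-0.009, -0.735, -0.678, 0.87], [0.0, 0.0, 0.0, 1.0]]
red_key 0.5 [304.9, 215.4, 7.8, 13.1] 308.3 223.5 103
red_key_head 0.67 [304.5, 217.0, 9.0, 16.7] 308.3 223.7 105
blue_key 0.42 [296.2, 208.2, 7.9, 13.3] 298.7 213.9 88
key_block 0.68 [278.3, 206.2, 43.7, 43.8] 299.3 229.1 749
key_block 0.26 [346.8, 277.2, 53.0, 56.7] 379.3 313.0 525
case 0.9 [197.4, 119.5, 94.1, 73.2] 247.7 154.8 4064
lock_plug 0.44 [158.5, 171.5, 35.8, 27.2] 177.5 187.0 652
keyway 0.76 [202.3, 118.0, 89.3, 72.6] 247.6 154.9 3996
top [[483.8, 0.0, 278.6], [0.0, 483.8, 215.0], [0.0, 0.0, 1.0]] [-0.032  0.     0.     0.     0.   ] [[-0.029, -0.973, 0.227, 0.222], [-1.0, 0.028, -0.007, -0.014], [0.0, -0.227, -0.974, 1.158], [0.0, 0.0, 0.0, 1.0]]
red_key 0.48 [249.1, 235.3, 9.5, 7.2] 250.4 238.3 71
red_key 0.45 [313.5, 217.9, 12.2, 10.1] 321.6 222.3 85
blue_key 0.52 [299.4, 215.9, 9.2, 9.2] 302.3 219.1 83
blue_key 0.45 [114.6, 264.1, 49.9, 41.0] 141.5 283.6 921
yellow_key 0.46 [278.4, 212.2, 11.1, 12.6] 283.1 215.9 80
key_block 0.67 [270.3, 209.0, 64.2, 30.6] 300.7 223.4 1089
case 0.56 [113.0, 133.1, 100.7, 96.3] 164.4 182.8 8733
lock_plug 0.71 [275.0, 206.7, 60.6, 32.6] 301.7 223.4 1138
lock_plug 0.4 [160.2, 200.7, 9.5, 5.5] 163.0 202.1 65
keyway 0.73 [387.3, 235.2, 72.6, 20.9] 433.0 245.6 424
keyway 0.66 [115.8, 135.3, 102.4, 100.6] 164.6 182.8 8550
```

```bash
python3 - <<'E'
import cv2,numpy as np
t=cv2.imread('pics/top0.png');s=cv2.imread('pics/scene0.png')
cv2.imwrite('pics/a.png',cv2.resize(t[120:320,90:357],None,fx=3,fy=3,interpolation=cv2.INTER_CUBIC))
cv2.imwrite('pics/b.png',cv2.resize(s[110:260,140:340],None,fx=4,fy=4,interpolation=cv2.INTER_CUBIC))
E
```

```text
(no output)
```

View pics/a.png

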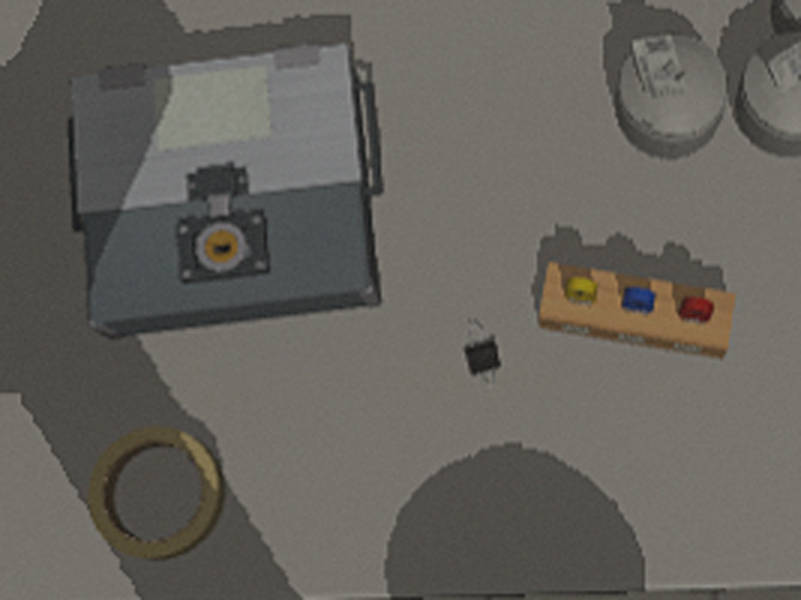

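View pics/b.png

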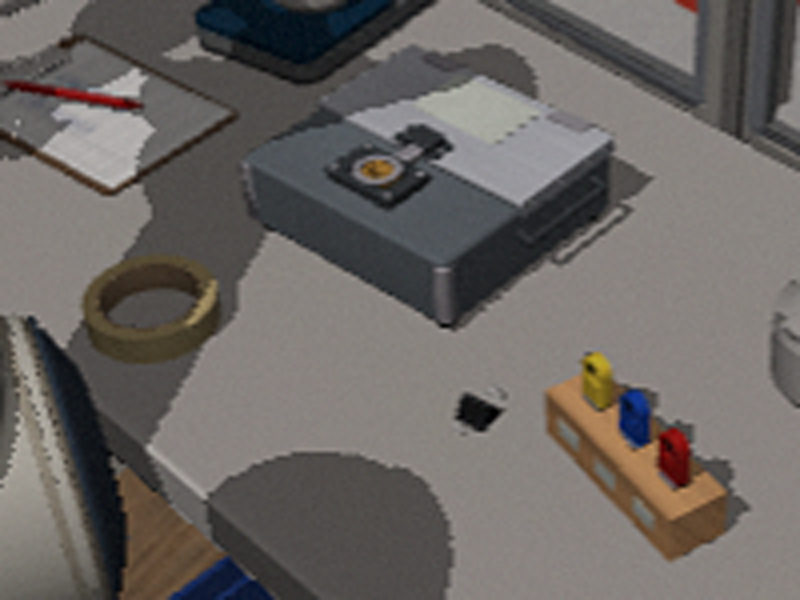

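The red key is in the right-hand slot (top image about 322,222). The lock plug is at about (164,202), and the case is turned slightly. Next I'll measure both from the colour blobs and the edges in the two views.

```bash
cat > h.py <<'E'
import cv2,numpy as np
from scipy.optimize import least_squares
def proj(f,P):
    T=np.linalg.inv(f['T']);return cv2.projectPoints(np.float64(P).reshape(-1,3),cv2.Rodrigues(T[:3,:3])[0],T[:3,3],f['camera_matrix'],np.float64(f['D']))[0][:,0]
def ray(f,uv,z):
    n=cv2.undistortPoints(np.float64(uv).reshape(-1,1,2),f['camera_matrix'],np.float64(f['D']))[:,0]
    d=np.c_[n,np.ones(len(n))]@f['T'][:3,:3].T;o=f['T'][:3,3];return o+d*((z-o[2])/d[:,2])[:,None]
def blob(img,col,box,smin=110):
    h=cv2.cvtColor(img,cv2.COLOR_BGR2HSV).astype(int);H=h[...,0]
    m={'red':(H<7)|(H>172),'blue':(H>100)&(H<130),'yellow':(H>23)&(H<36),'gold':(H>12)&(H<30)}[col]&(h[...,1]>smin)&(h[...,2]>40)
    k=np.zeros(m.shape,bool);x0,y0,x1,y1=box;k[y0:y1,x0:x1]=1
    n,l,st,c=cv2.connectedComponentsWithStats((m&k).astype(np.uint8));i=1+np.argmax(st[1:,4]);return c[i],st[i]
a=np.linspace(0,np.pi,9)
HEAD=np.array([[x,y,z] for x in(-.005,.005) for y,z in [(-.012,.004),(.012,.004)]+[(.012*np.cos(t),.030+.012*np.sin(t)) for t in a]])
def hullc(f,P):
    q=cv2.convexHull(proj(f,P).astype(np.float32)*64);m=cv2.moments(q);return np.array([m['m10'],m['m01']])/m['m00']/64
def rz(t):return np.array([[np.cos(t),-np.sin(t),0],[np.sin(t),np.cos(t),0],[0,0,1]])
E
python3 - <<'E'
from h import *;import pickle
F={n:pickle.load(open(n+'.pkl','rb'))['f'] for n in('scene','top')}
bx={'scene':(270,190,330,255),'top':(265,200,340,245)}
obs={}
for n,f in F.items():
    for c in('yellow','blue','red'):
        obs[n,c]=blob(f['pixels'],c,bx[n]);print(n,c,obs[n,c][0].round(1),obs[n,c][1])
off={'yellow':.045,'blue':0,'red':-.045}
def res(p,only=None):
    r=[]
    for (n,c),(o,_) in obs.items():
        if only and n!=only:continue
        r+=list(hullc(F[n],HEAD@rz(p[2]).T+[p[0],p[1],.042]+rz(p[2])@[0,off[c],0])-o)
    return np.array(r)
g=ray(F['top'],obs['top','blue'][0],.064)[0]
for only in(None,'top','scene'):
    s=least_squares(res,[g[0],g[1],-.1],args=(only,));p=s.x
    print(only,p.round(4),'red',(p[:2]+(rz(p[2])@[0,-.045,0])[:2]).round(4),s.fun.round(1))
for n,b in(('top',(150,190,180,215)),('scene',(220,135,255,165))):
    c,st=blob(F[n]['pixels'],'gold',b,90);print(n,c,st,ray(F[n],c,.080))
# lid front edge
f=F['top'];g=cv2.GaussianBlur(cv2.cvtColor(f['pixels'],cv2.COLOR_BGR2GRAY).astype(float),(0,0),.8)
pts=[]
for u in list(range(122,150))+list(range(177,208)):
    v=120+(213-30*((u-90)*3-80)/285)/3;r=np.arange(int(v)-4,int(v)+5);d=-np.diff(g[r[0]:r[-1]+2,u]);i=np.argmax(d)
    if 0<i<8:
        a,b,c=d[i-1:i+2];pts.append((u,r[i]+.5+.5*(a-c)/(a-2*b+c)))
w=ray(f,pts,.077)[:,:2];q=np.polyfit(w[:,1],w[:,0],1);k=abs(w[:,0]-np.polyval(q,w[:,1]))<.003
q=np.polyfit(w[k,1],w[k,0],1);print('lid edge',k.sum(),len(k),q,'yaw',-np.arctan(q[0]))
E
```

```text
scene yellow [288.9 203.8] [286 199   7  13  43]
scene blue [298.2 213.7] [295 207   8  15  84]
scene red [308.3 223.6] [305 217   8  15  90]
top yellow [283.6 215.8] [279 213  10   7  56]
top blue [302.6 219.3] [298 216  10   8  60]
top red [321.8 222.4] [317 219  11   8  70]
None [ 0.4658 -0.0764 -0.1011] red [ 0.4613 -0.1211] [-1.   1.6  0.5  0.5  1.7 -0.3 -0.8  2.  -0.5 -0.1 -0.3 -1.8]
top [ 0.4658 -0.0775 -0.1   ] red [ 0.4613 -0.1223] [-0.3  2.  -0.  -0.1  0.2 -1.8]
scene [ 0.4663 -0.0751 -0.1   ] red [ 0.4618 -0.1199] [-1.2  1.3  0.3  0.2  1.5 -0.6]
top [163.275 201.5  ] [158 197  11  10  80] [[0.51328816 0.24297582 0.08      ]]
scene [233.86206897 151.79310345] [230 150   8   5  29] [[0.51459661 0.2466204  0.08      ]]
lid edge 59 59 [-0.0954943   0.57693786] yaw 0.09520560555616199
```

```bash
python3 - <<'E'
from h import *;import pickle
from bench import manip
F={n:pickle.load(open(n+'.pkl','rb'))['f'] for n in('scene','top')}
bx={'scene':(270,190,330,255),'top':(265,200,340,245)}
obs={(n,c):blob(f['pixels'],c,bx[n]) for n,f in F.items() for c in('yellow','blue','red')}
off={'yellow':.045,'blue':0,'red':-.045}
def res(p,only):
    return np.concatenate([hullc(F[n],HEAD@rz(p[2]).T+[p[0],p[1],.042]+rz(p[2])@[0,off[c],0])-o for (n,c),(o,_) in obs.items() if only in(None,n)])
for only in(None,'top','scene'):
    s=least_squares(res,[.466,-.077,-.1],args=(only,),diff_step=1e-3);p=s.x
    print(only,p.round(4),'red',(p[:2]+(rz(p[2])@[0,-.045,0])[:2]).round(4),s.fun.round(1))
from scipy.spatial.transform import Rotation as R
q=np.array(manip.state()['eef_rot']);print(R.from_quat(q[[1,2,3,0]]).as_matrix().round(4))
E
```

```text
None [ 0.4659 -0.0764 -0.2043] red [ 0.4568 -0.1204] [ 0.4  0.9  0.5  0.5  0.3  0.5 -0.6  0.  -0.5 -0.1 -0.5  0.1]
top [ 0.4659 -0.0776 -0.203 ] red [ 0.4568 -0.1216] [-0.1  0.1  0.1 -0.1  0.   0.1]
scene [ 0.4669 -0.0739 -0.2064] red [ 0.4577 -0.118 ] [ 0.1  0.3  0.1 -0.1 -0.1 -0.1]
[[-9.633e-01  2.684e-01  0.000e+00]
 [ 2.684e-01  9.633e-01  1.000e-04]
 [ 0.000e+00  1.000e-04 -1.000e+00]]
```

```bash
cat > go.py <<'E'
import sys,numpy as np
from bench import manip
from scipy.spatial.transform import Rotation as R
s=manip.state();q=np.array(s['eef_rot']);M=R.from_quat(q[[1,2,3,0]]).as_matrix();t=list(map(float,sys.argv[1:5]))
ang=np.arctan2(M[1,1],M[0,1])
print('pos',s['tool_pos'].round(4) if hasattr(s['tool_pos'],'round') else s['tool_pos'],'ang',ang.round(4),'tilt',M[2,2].round(5),'slide',(M.T@(np.array(t[:3])-s['tool_pos'])/.06).round(3),'yaw',round(ang-t[3],3),'F',np.round(s['contact_force'],1),'op',round(s['opening']*85.4,1),'ff',np.round(s['finger_force'],1),'t',s['time_s'])
E
python3 go.py .457 -.120 .16 -.204
```

```text
pos [0.1678 0.6021 0.2199] ang 1.299 tilt -1.0 slide [ -7.874 -10.299   0.998] yaw 1.503 F [-0.3  0.5  0.4] op 85.4 ff 0.0 t 0.9
```

```bash
python3 -m pendant '{"hand":[85,85,85,85,85,60,50,50,50,50,50,50],"slide":[[-0.6,-0.8,0],[-1.2,-1.6,0],[-1.8,-2.4,0],[-2.4,-3.2,0],[-3.1,-4.1,0],[-3.8,-5,0],[-4.5,-5.9,0],[-5.2,-6.8,0],[-5.9,-7.7,0.2],[-6.6,-8.6,0.4],[-7.2,-9.4,0.7],[-7.87,-10.3,1]],"yaw":[0.12,0.24,0.36,0.48,0.6,0.72,0.85,1,1.15,1.3,1.4,1.5]}'; python3 go.py .457 -.120 .12 -.204
```

```text
time_s: 2.4
tool_pos: [0.4419, -0.0823, 0.1709]
eef_rot: [0.0, 0.776, 0.631, 0.0]
contact_force: [1.4, 0.4, 0.6]
opening: 0.585
finger_force: 0.0
pos [ 0.4419 -0.0823  0.1709] ang -0.2048 tilt -1.0 slide [-0.564  0.374  0.849] yaw -0.001 F [1.4 0.4 0.6] op 50.0 ff 0.0 t 2.4
```

```bash
python3 -m pendant '{"hand":[50,50,50],"slide":[[0,0,0],[0,0,0],[0,0,0]],"yaw":[0,0,0]}' >/dev/null; python3 go.py .457 -.120 .12 -.204
python3 - <<'E'
from bench import manip
import cv2,numpy as np
o=[]
for n,b in(("top",(265,170,355,260)),("scene",(265,150,355,240))):
    f=manip.grab_frame(n)['pixels'];x0,y0,x1,y1=b;o.append(cv2.resize(f[y0:y1,x0:x1],None,fx=4.4,fy=4.4,interpolation=cv2.INTER_CUBIC))
cv2.imwrite('pics/c.png',np.hstack(o))
E
```

```text
pos [ 0.4408 -0.0789  0.1714] ang -0.1991 tilt -1.0 slide [-0.618  0.4    0.856] yaw 0.005 F [0.  0.7 0.2] op 49.9 ff 0.0 t 2.775
```

View pics/c.png

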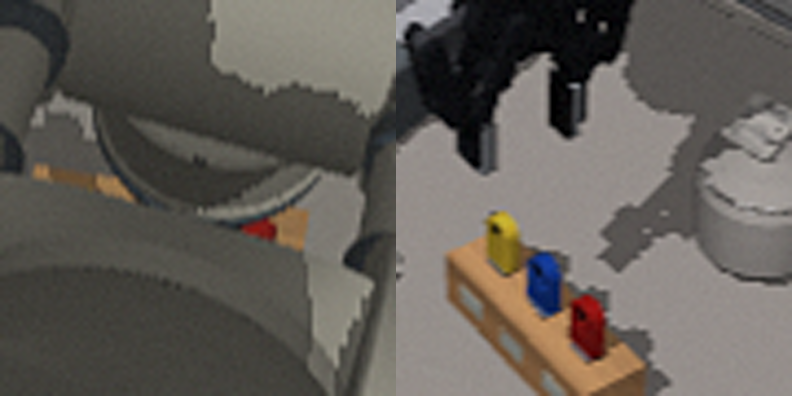

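The arm stopped about 40 mm short of the pose above the red key. The fingers are open and clear, with the keys at about (585,330) in the right half. I'll finish the approach.

```bash
python3 -m pendant '{"hand":[50,50,50,50],"slide":[[-0.3,0.2,0.2],[-0.62,0.4,0.3],[-0.62,0.4,0.5],[-0.62,0.4,0.5]],"yaw":[0,0.005,0.005,0.005]}' >/dev/null; python3 go.py .457 -.120 .074 -.204
```

```text
pos [ 0.4565 -0.1214  0.1399] ang -0.207 tilt -1.0 slide [0.024 0.006 1.098] yaw -0.003 F [-0.1 -0.6  0.2] op 50.2 ff 0.0 t 3.375
```

```bash
python3 -m pendant '{"hand":[50,50,50,50,50],"slide":[[0.02,0,0.4],[0.02,0,0.7],[0.02,0,0.95],[0.02,0,1.09],[0.02,0,1.09]],"yaw":[0,0,0,0,0]}' >/dev/null; python3 go.py .457 -.120 .074 -.204
python3 - <<'E'
from bench import manip
import cv2,numpy as np
f=manip.grab_frame("scene")['pixels'];cv2.imwrite('pics/d.png',cv2.resize(f[170:260,260:350],None,fx=6,fy=6,interpolation=cv2.INTER_CUBIC))
E
```

```text
pos [ 0.4573 -0.1199  0.0755] ang -0.2059 tilt -1.0 slide [-0.003 -0.004  0.025] yaw -0.002 F [ 0.8 -0.4  0.1] op 50.2 ff 0.0 t 4.0
```

View pics/d.png

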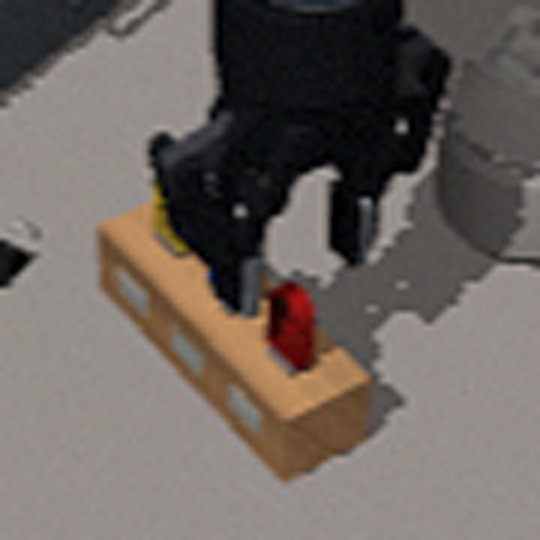

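```bash
python3 - <<'E'
from h import *;import pickle
f=pickle.load(open('scene.pkl','rb'))['f']
A=-.206;y=np.array([np.cos(A),np.sin(A),0]);x=np.array([-y[1],y[0],0])
for z in(.05,.058,.066):
  P=[np.array([.4573,-.1199,z])+s*y*.025+k*x*.011 for s in(-1,1) for k in(-1,1)]
  print(z,((proj(f,P)-[260,170])*6).round(0).tolist())
print(((proj(f,[[.457,-.12,.064]])-[260,170])*6).round())
E
```

```text
0.05 [[257.0, 382.0], [228.0, 352.0], [350.0, 337.0], [321.0, 308.0]]
0.058 [[258.0, 369.0], [229.0, 339.0], [351.0, 324.0], [321.0, 295.0]]
0.066 [[258.0, 356.0], [229.0, 326.0], [352.0, 311.0], [322.0, 282.0]]
[[290. 322.]]
```

```bash
python3 - <<'E'
from h import *
from bench import manip
f=manip.grab_frame('scene');print(manip.state()['tool_pos'])
im=cv2.resize(f['pixels'][185:245,275:335],None,fx=10,fy=10,interpolation=cv2.INTER_CUBIC)
im=cv2.convertScaleAbs(im,alpha=1.8,beta=20)
A=-.206;y=np.array([np.cos(A),np.sin(A),0]);x=np.array([-y[1],y[0],0])
for s in(-1,1):
  for zz,c in((.058,(0,255,0)),(.08,(255,255,0))):
    P=[np.array([.4573,-.1199,zz])+s*y*.025+k*x*.011 for k in(-1,1)]
    q=((proj(f,P)-[275,185]+.5)*10).astype(int);cv2.line(im,tuple(map(int,q[0])),tuple(map(int,q[1])),c,1)
cv2.imwrite('pics/e.png',im)
E
```

```text
[ 0.45770337 -0.12010795  0.07608048]
```

View pics/e.png

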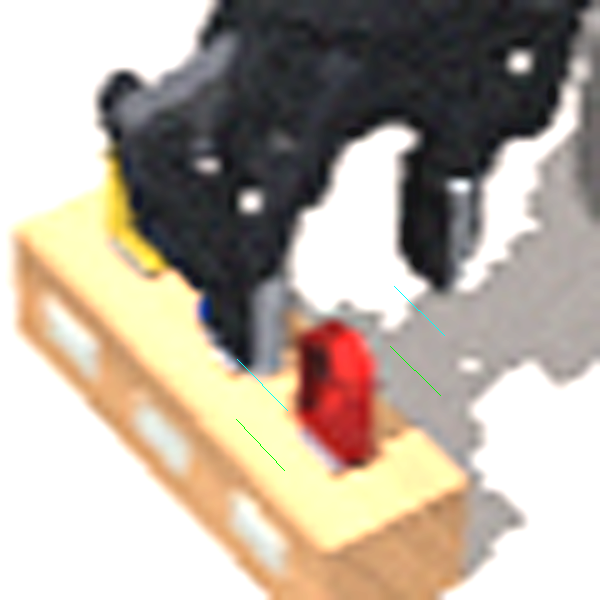

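```bash
python3 - <<'E'
from h import *;import pickle
from bench import manip
print(manip.tcp_to_tips,[a for a in dir(manip) if a[0]!='_'])
s=manip.state();print(s['joint_positions'])
f=pickle.load(open('scene.pkl','rb'))['f']
def pr(c,A,z,op,y0):
    y=np.array([np.cos(A),np.sin(A),0]);x=np.array([-y[1],y[0],0])
    return proj(f,[np.array([*c,z])+t*y*op/2-x*y0 for t in(-1,1)]).round(1).tolist()
for z in(.148,.154,.16,.17,.18):print(z,pr((.4408,-.0789),-.199,z,.05,.011))
# block corners
C=np.array([.4659,-.0764,0]);print(proj(f,[rz(-.204)@[-.023,s*.075,.042]+C for s in(-1,1)]))
E
```

```text
0.025 ['Unreachable', 'cut_out', 'grab_frame', 'sign_off', 'state', 'tcp_to_tips']
[-3.82917494e-01  4.99309849e-01  1.87074905e+00  5.62743491e-06
  7.71042667e-01 -1.77035456e-01]
0.148 [[287.4, 201.2], [303.8, 193.8]]
0.154 [[287.4, 199.4], [303.9, 192.0]]
0.16 [[287.4, 197.6], [304.0, 190.2]]
0.17 [[287.4, 194.5], [304.1, 187.2]]
0.18 [[287.4, 191.4], [304.2, 184.1]]
[[307.71340133 240.18508247]
 [276.34994272 207.29962548]]
```

```bash
python3 - <<'E'
from h import *;import pickle
from bench import manip
o=[]
for n in('scene','top'):
    f=pickle.load(open(n+'.pkl','rb'))['f'];A=1.299;y=np.array([np.cos(A),np.sin(A),0]);x=np.array([-y[1],y[0],0])
    P=[np.array([.1677,.602,.207])+s*y*.0427+k*x*.011 for s in(-1,1) for k in(-1,1)]
    q=proj(f,P);print(n,q.round(1).tolist())
    f2=manip.grab_frame(n)
    y=np.array([np.cos(-.206),np.sin(-.206),0]);x=np.array([-y[1],y[0],0])
    q2=proj(f2,[np.array([.4573,-.1199,.058])+s*y*.025+k*x*.011 for s in(-1,1) for k in(-1,1)])
    for im,Q in((f['pixels'].copy(),q),(f2['pixels'],q2)):
        c=np.clip(Q.mean(0),[55,45],[505,375]);M=np.float32([[3.6,0,200-3.6*c[0]],[0,3.6,150-3.6*c[1]]])
        w=cv2.warpAffine(im,M,(400,300),flags=cv2.INTER_CUBIC);w=cv2.convertScaleAbs(w,alpha=1.7,beta=20)
        for a in(0,2):cv2.line(w,*[tuple(int(v) for v in M@[*Q[i],1]) for i in(a,a+1)],(0,255,0),1)
        o.append(w)
cv2.imwrite('pics/f.png',np.vstack([np.hstack(o[:2]),np.hstack(o[2:])]))
E
```

```text
scene [[68.7, 121.9], [60.8, 124.0], [64.0, 108.8], [56.4, 110.7]]
top [[-20.2, 364.7], [-24.3, 376.3], [-60.7, 353.0], [-65.0, 364.5]]
```

View pics/f.png

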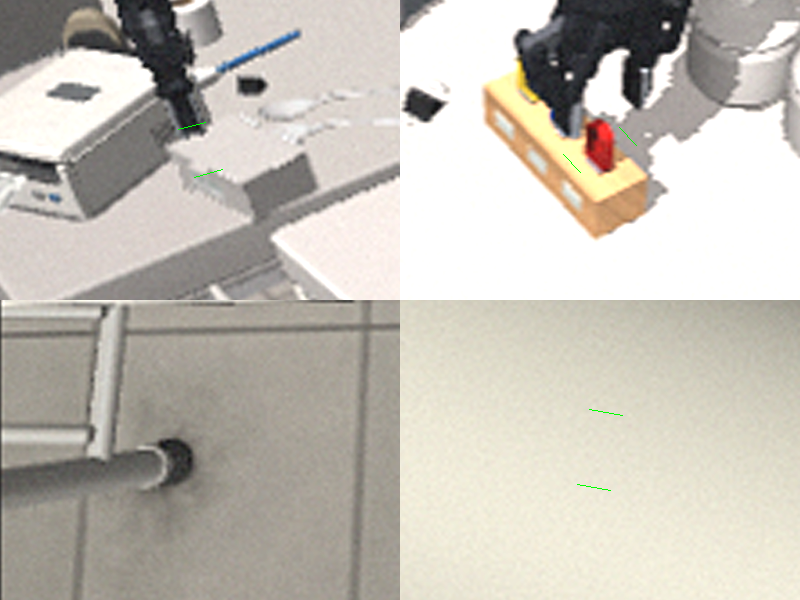

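The key and block overlay matches both views, but the fingertips appear about 10 px higher than predicted. I'll close the fingers part-way without touching the key and look again.

```bash
python3 -m pendant '{"hand":[40,30,22,22],"slide":[[0,0,0],[0,0,0],[0,0,0],[0,0,0]],"yaw":[0,0,0,0]}' >/dev/null; python3 go.py .457 -.120 .074 -.204
python3 - <<'E'
from h import *
from bench import manip
f=manip.grab_frame('scene')
im=cv2.resize(f['pixels'][185:245,275:335],None,fx=10,fy=10,interpolation=cv2.INTER_CUBIC)
im=cv2.convertScaleAbs(im,alpha=1.8,beta=20)
A=-.206;y=np.array([np.cos(A),np.sin(A),0]);x=np.array([-y[1],y[0],0])
for s in(-1,1):
    P=[np.array([.4573,-.1199,.053])+s*y*.011+k*x*.011 for k in(-1,1)]
    q=((proj(f,P)-[275,185]+.5)*10).astype(int);cv2.line(im,tuple(map(int,q[0])),tuple(map(int,q[1])),(0,255,0),1)
cv2.imwrite('pics/g.png',im)
E
```

```text
pos [ 0.4575 -0.1201  0.0757] ang -0.206 tilt -1.0 slide [-0.    -0.008  0.028] yaw -0.002 F [-0.7 -0.2 -0.6] op 22.3 ff 0.0 t 4.7
```

View pics/g.png

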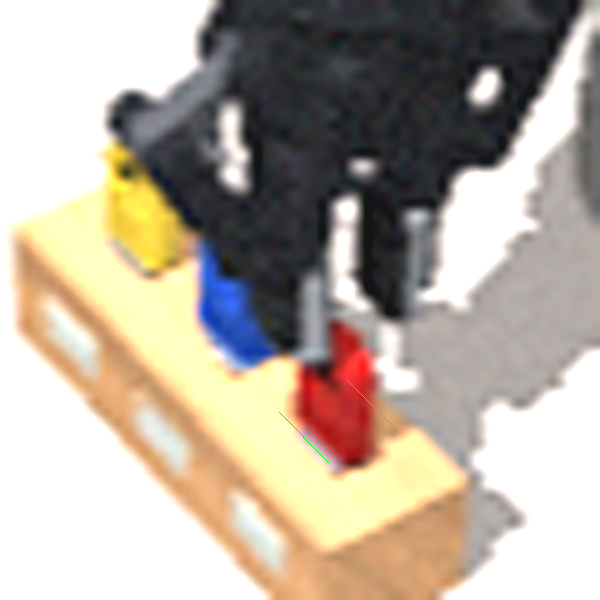

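```bash
python3 -m pendant '{"hand":[16,12,8,8],"slide":[[0,0,0],[0,0,0],[0,0,0],[0,0,0]],"yaw":[0,0,0,0]}' ; python3 -m pendant '{"hand":[5,5],"slide":[[0,0,0],[0,0,0]],"yaw":[0,0]}'
```

```text
time_s: 5.25
tool_pos: [0.4575, -0.1201, 0.0757]
eef_rot: [0.0, 0.776, 0.631, -0.0]
contact_force: [-0.9, -0.1, 0.0]
opening: 0.096
finger_force: 0.0
time_s: 5.5
tool_pos: [0.4574, -0.1201, 0.0757]
eef_rot: [-0.0, 0.776, 0.631, -0.0]
contact_force: [0.5, -0.0, 0.2]
opening: 0.059
finger_force: 0.0
```

The fingers closed to 5 mm without touching anything, so they are above the head, as the picture shows. I'll re-open and descend in steps, watching the force.

```bash
python3 -m pendant '{"hand":[30,30,30,30,30,30],"slide":[[0,0,0],[0,0,0],[0,0,0.05],[0,0,0.1],[0,0,0.15],[0,0,0.15]],"yaw":[0,0,0,0,0,0]}' |grep -E "pos|contact|open"; python3 -m pendant '{"hand":[30,30,30],"slide":[[0,0,0.05],[0,0,0.1],[0,0,0.1]],"yaw":[0,0,0]}'|grep -E "pos|contact|open"
python3 - <<'E'
from h import *
from bench import manip
f=manip.grab_frame('scene')
im=cv2.resize(f['pixels'][185:245,275:335],None,fx=10,fy=10,interpolation=cv2.INTER_CUBIC)
cv2.imwrite('pics/i.png',cv2.convertScaleAbs(im,alpha=1.8,beta=20))
E
```

```text
tool_pos: [0.4573, -0.12, 0.0664]
contact_force: [-0.0, 0.3, 0.7]
opening: 0.351
tool_pos: [0.4573, -0.12, 0.0604]
contact_force: [-0.9, -0.1, 0.5]
opening: 0.354
```

View pics/i.png

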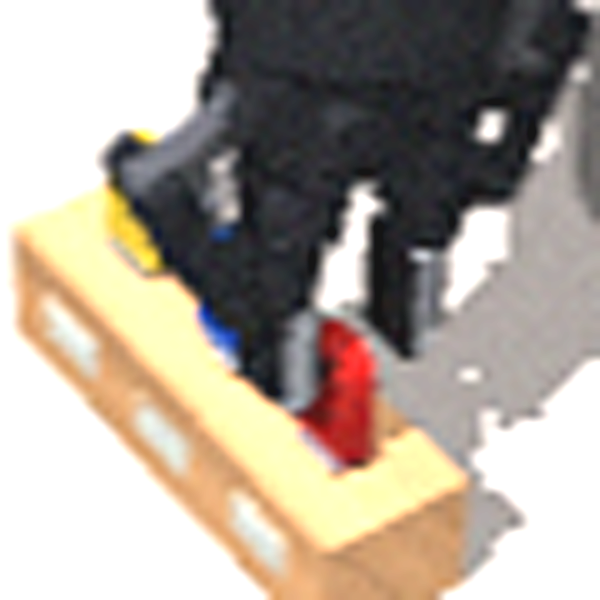

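The tips straddle the red head, but sit about 37 mm higher than the reported pose implies. They show at (300,408) and (412,355), with the head at (345,390). I'll lower further while watching the force, then grip.

```bash
python3 -m pendant '{"hand":[30,30,30,30,30],"slide":[[0,0,0.1],[0,0,0.2],[0,0,0.3],[0,0,0.35],[0,0,0.35]],"yaw":[0,0,0,0,0]}' |grep -E "pos|contact|open"; python3 -m pendant '{"hand":[22,16,8,4,2,2,2],"slide":[[0,0,0],[0,0,0],[0,0,0],[0,0,0],[0,0,0],[0,0,0],[0,0,0]],"yaw":[0,0,0,0,0,0,0]}'
python3 - <<'E'
from h import *
from bench import manip
f=manip.grab_frame('scene')
print(blob(f['pixels'],'red',(280,190,330,255)))
E
```

```text
tool_pos: [0.4574, -0.12, 0.0394]
contact_force: [0.6, 0.4, 0.7]
opening: 0.353
time_s: 8.18
tool_pos: [0.4576, -0.1201, 0.0399]
eef_rot: [0.0, 0.776, 0.631, 0.0]
contact_force: [-1.0, 0.5, 6.3]
opening: 0.104
finger_force: 58.9
(array([310.56410256, 224.92307692]), array([308, 218,   5,  14,  39], dtype=int32))
```

```bash
python3 -m pendant '{"hand":[2,2,2,2,2,2,2,2],"slide":[[0,0,-0.1],[0,0,-0.25],[0,0,-0.5],[0,0,-0.8],[0,0,-1.2],[0,0,-1.6],[0,0,-2],[0,0,-2]],"yaw":[0,0,0,0,0,0,0,0]}'
python3 - <<'E'
from h import *
from bench import manip
f=manip.grab_frame('scene')
c,st=blob(f['pixels'],'red',(260,120,350,255));print(c,st)
s=manip.state();print(s['tool_pos'])
x0,y0=int(c[0])-20,int(c[1])-22
im=cv2.resize(f['pixels'][y0:y0+60,x0:x0+60],None,fx=10,fy=10,interpolation=cv2.INTER_CUBIC)
cv2.imwrite('pics/j.png',cv2.convertScaleAbs(im,alpha=1.8,beta=20));print(x0,y0)
E
python3 go.py .514 .2445 .16 .095
```

```text
time_s: 9.22
tool_pos: [0.4583, -0.1204, 0.1615]
eef_rot: [0.002, 0.776, 0.631, 0.001]
contact_force: [0.3, 0.0, -0.5]
opening: 0.111
finger_force: 58.4
[312.86666667 188.86666667] [311 182   5  15  45]
[ 0.45775638 -0.12018293  0.16039956]
292 166
pos [ 0.4578 -0.1202  0.1604] ang -0.2059 tilt -1.0 slide [ 6.141e+00 -3.250e-01  4.000e-03] yaw -0.301 F [-1.2  0.6 -0.8] op 9.2 ff 58.4 t 9.275
```

View pics/j.png

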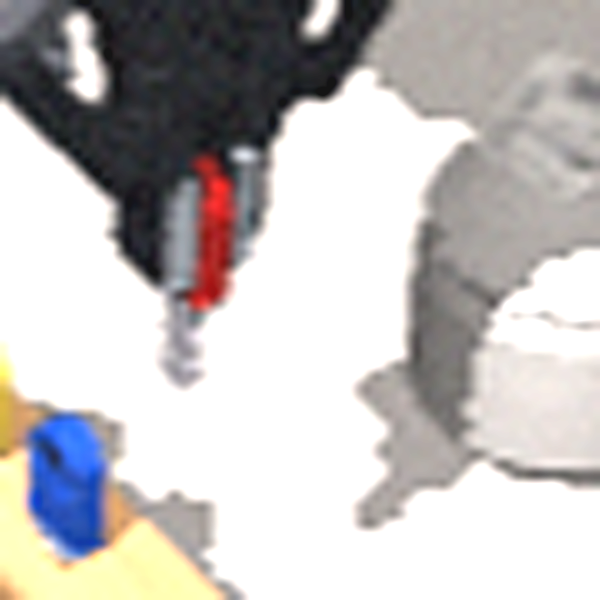

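```bash
python3 - <<'E'
from h import *;import pickle
f=pickle.load(open('scene.pkl','rb'))['f']
for z in(.155,.163,.171):
    o=np.array([.4573,-.12,z]);H=HEAD@rz(-.205).T+o
    print(z,'tip',((proj(f,[o-[0,0,.03]])-[292,166]+.5)*10).round(),'head -y edge bottom/upper',((proj(f,[o+rz(-.205)@[0,-.012,.004],o+rz(-.205)@[0,-.012,.03]])-[292,166]+.5)*10).round().tolist())
E
```

```text
0.155 tip [[179. 410.]] head -y edge bottom/upper [[212.0, 335.0], [217.0, 255.0]]
0.163 tip [[180. 386.]] head -y edge bottom/upper [[214.0, 311.0], [219.0, 229.0]]
0.171 tip [[181. 363.]] head -y edge bottom/upper [[215.0, 286.0], [220.0, 204.0]]
```

The key is gripped and upright: head at about (205,230), blade tip at about (180,380). That matches a key origin about 3 mm above the reported TCP z. Next I'll travel to above the lock.

```bash
python3 -m pendant '{"hand":[2,2,2,2,2,2,2,2,2,2,2],"slide":[[0.3,0,0],[1,0,0],[1.8,-0.1,0],[2.6,-0.1,0],[3.4,-0.2,0],[4.2,-0.2,0],[5,-0.25,0],[5.7,-0.3,0],[6.13,-0.33,0],[6.13,-0.33,0],[6.13,-0.33,0]],"yaw":[0,-0.04,-0.08,-0.12,-0.16,-0.2,-0.24,-0.27,-0.3,-0.3,-0.3]}' |grep -E "finger|open"
python3 go.py .5138 .2442 .12 .095
```

```text
opening: 0.105
finger_force: 58.4
pos [0.5128 0.2434 0.1589] ang 0.0937 tilt -1.0 slide [0.012 0.02  0.649] yaw -0.001 F [ 0.2  1.3 -0.7] op 8.9 ff 58.4 t 10.65
```

```bash
python3 - <<'E'
from h import *;import pickle
for n,b in(('top',(153,192,174,212)),('scene',(224,143,244,160))):
    f=pickle.load(open(n+'.pkl','rb'))['f'];p=f['pixels'].astype(float);x0,y0,x1,y1=b
    w=np.clip((p[...,2]-p[...,0])[y0:y1,x0:x1]-12,0,None);v,u=np.mgrid[y0:y1,x0:x1]
    c=[(w*u).sum()/w.sum(),(w*v).sum()/w.sum()];print(n,np.round(c,2),w.sum(),ray(f,[c],.080).round(4));print((w).astype(int)[:, :] if n=='scene' else '')
E
```

```text
top [163.32 201.58] 4561.0 [[0.5131 0.2429 0.08  ]]

scene [234.12 151.97] 2024.0 [[0.5146 0.2453 0.08  ]]
[[ 0  0  0  0  0  0  0  0  0  0  0  0  0  0  0  0  0  0  0  0]
 [ 0  0  0  0  0  0  0  0  0  0  0  0  0  0  0  0  0  0  0  0]
 [ 0  0  0  0  0  0  0  0  0  0  0  0  0  0  0  0  0  0  0  0]
 [ 0  0  0  0  0  0  0  0  0  0  0  0  0  0  0  0  0  0  0  0]
 [ 0  0  0  0  0  0  0  0  0  0  0  0  0  0  0  0  0  0  0  0]
 [ 0  0  0  0  0  0  0  0  0  0  0  0  0  0  0  0  0  0  0  0]
 [ 0  0  0  0  0  0  0  0  0  0  0  0  0  0  0  0  0  0  0  0]
 [ 0  0  0  0  0  0  0  7 27 48 84 69 27  0  0  0  0  0  0  0]
 [ 0  0  0  0  0  0  0 57 78 67 82 88 84 63  8  0  0  0  0  0]
 [ 0  0  0  0  0  0 45 79 45 51 79 90 92 81 22  0  0  0  0  0]
 [ 0  0  0  0  0  0 14 72 62 44 52 67 79 41  2  0  0  0  0  0]
 [ 0  0  0  0  0  0  0  0 26 31 26 42 14  0  0 13  1  0  0  0]
 [ 0  0  0  0  0  0  0  0  0  0  0  0  0  8  6  0  0  0  0  0]
 [ 0  0  0  0  0  0  0  0  0  0  0 22 23  6  0  0  0  0  0  0]
 [ 0  0  0  0  0  0  0  0  0  0  0  0  0  0  0  0  0  0  0  0]
 [ 0  0  0  0  0  0  0  0  0  0  0  0  0  0  0  0  0  0  0  0]
 [ 0  0  0  0  0  0  0  0  0  0  0  0  0  0  0  0  0  0  0  0]]
```

```bash
python3 -m pendant '{"hand":[2,2,2,2,2,2],"slide":[[0.01,0.02,0.2],[0.01,0.02,0.4],[0.01,0.02,0.6],[0.01,0.02,0.7],[0.01,0.02,0.75],[0.01,0.02,0.75]],"yaw":[0,0,0,0,0,0]}' |grep -E "contact"
python3 go.py .5138 .2442 .1075 .095
python3 - <<'E'
from h import *
from bench import manip
f=manip.grab_frame('scene');c,st=blob(f['pixels'],'red',(200,90,270,170));print(c,st)
s=manip.state()['tool_pos']
x0,y0=205,110
im=cv2.resize(f['pixels'][y0:y0+60,x0:x0+60],None,fx=10,fy=10,interpolation=cv2.INTER_CUBIC);im=cv2.convertScaleAbs(im,alpha=1.8,beta=20)
o=np.array([s[0],s[1],s[2]+.0028]);A=.094
L=lambda P:((proj(f,P)-[x0,y0]+.5)*10).astype(int)
a=np.linspace(np.pi,2*np.pi,9)
cv2.polylines(im,[L([o+rz(A)@[0,y,z] for y,z in [(-.006,0)]+[(.006*np.cos(t),-.024+.006*np.sin(t)) for t in a]+[(.006,0)]])],True,(0,255,0))
cv2.polylines(im,[L([o+rz(A)@[0,y,z] for y,z in((-.012,.004),(-.012,.03),(.012,.03),(.012,.004))])],True,(0,255,0))
k=np.array([.5136,.2445,.08]);t=np.linspace(0,6.28,30);cv2.polylines(im,[L([k+[.013*np.cos(q),.013*np.sin(q),.002] for q in t])],True,(255,0,0))
cv2.imwrite('pics/k.png',im)
E
```

```text
contact_force: [0.2, 0.7, -0.9]
pos [0.5145 0.2447 0.1146] ang 0.094 tilt -1.0 slide [-0.007 -0.013  0.119] yaw -0.001 F [ 0.2  0.7 -0.9] op 9.0 ff 58.4 t 11.4
[234.83870968 137.        ] [233 131   4  12  31]
```

View pics/k.png

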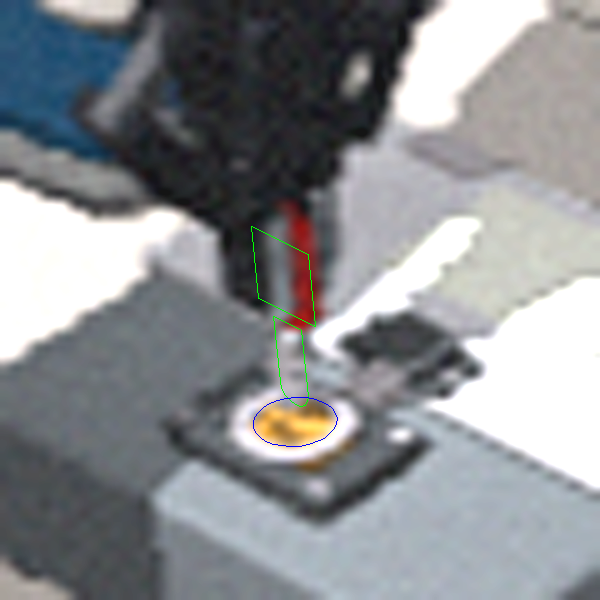

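The overlay matches: the blade tip at about (290,398) is centred on the plug at about (293,424). I'll start the insertion slowly.

```bash
python3 -m pendant '{"hand":[2,2,2,2,2,2,2,2,2,2],"slide":[[-0.01,-0.01,0.03],[-0.01,-0.01,0.06],[-0.01,-0.01,0.09],[-0.01,-0.01,0.11],[-0.01,-0.01,0.13],[-0.01,-0.01,0.15],[-0.01,-0.01,0.17],[-0.01,-0.01,0.19],[-0.01,-0.01,0.21],[-0.01,-0.01,0.21]],"yaw":[0,0,0,0,0,0,0,0,0,0]}' |grep -E "contact|torq|pos|finger"
python3 go.py .5137 .2443 .0775 .095; python3 -c "
from bench import manip;print(manip.state()['ft_torque'])"
```

```text
tool_pos: [0.5137, 0.244, 0.1019]
contact_force: [-1.6, 0.3, -2.5]
finger_force: 58.3
pos [0.5137 0.244  0.1019] ang 0.094 tilt -1.0 slide [0.005 0.001 0.406] yaw -0.001 F [-1.6  0.3 -2.5] op 9.3 ff 58.3 t 12.7
[-0.07558007  0.32961212  0.0185775 ]
```

```bash
python3 -m pendant '{"hand":[2,2,2,2,2,2,2,2,2,2],"slide":[[0,0,0.02],[0,0,0.04],[0,0,0.06],[0,0,0.08],[0,0,0.1],[0,0,0.12],[0,0,0.14],[0,0,0.16],[0,0,0.18],[0,0,0.18]],"yaw":[0,0,0,0,0,0,0,0,0,0]}' |grep -E "contact|torq|pos|finger"
python3 go.py .5137 .2443 .0775 .095
```

```text
tool_pos: [0.5138, 0.2435, 0.091]
contact_force: [-2.2, -4.9, -1.7]
finger_force: 58.4
pos [0.5138 0.2435 0.091 ] ang 0.0941 tilt -1.0 slide [0.014 0.    0.224] yaw -0.001 F [-2.2 -4.9 -1.7] op 9.2 ff 58.4 t 13.95
```

```bash
python3 -m pendant '{"hand":[2,2,2,2,2,2,2,2,2,2,2,2],"slide":[[-0.01,0,0.02],[-0.01,0,0.04],[-0.01,0,0.06],[-0.01,0,0.08],[-0.01,0,0.1],[-0.01,0,0.12],[-0.01,0,0.14],[-0.01,0,0.16],[-0.01,0,0.18],[-0.01,0,0.2],[-0.01,0,0.22],[-0.01,0,0.22]],"yaw":[0,0,0,0,0,0,0,0,0,0,0,0]}' |grep -E "contact|torq|pos|finger"
python3 go.py .5137 .2443 .0775 .095;python3 - <<'E'
from h import *
from bench import manip
f=manip.grab_frame('scene');c,st=blob(f['pixels'],'red',(200,90,270,170));print(c,st)
E
```

```text
tool_pos: [0.5138, 0.2435, 0.078]
contact_force: [-5.5, -1.2, 3.1]
finger_force: 59.0
pos [0.5138 0.2435 0.078 ] ang 0.094 tilt -1.0 slide [0.014 0.    0.008] yaw -0.001 F [-5.5 -1.2  3.1] op 9.4 ff 59.0 t 15.45
[235.93548387 147.        ] [235 141   3  12  31]
```

```bash
python3 -m pendant '{"hand":[2,2,2,2,2,2],"slide":[[0,-0.005,0.01],[0,-0.005,0.02],[0,-0.005,0.03],[0,-0.005,0.04],[0,-0.005,0.05],[0,-0.005,0.05]],"yaw":[0,0,0,0,0,0]}' |grep -E "contact|torq|pos|finger"
python3 go.py .5137 .2443 .0775 .095
```

```text
tool_pos: [0.5139, 0.2436, 0.077]
contact_force: [-13.4, -4.2, 40.6]
finger_force: 64.8
pos [0.5139 0.2436 0.077 ] ang 0.0942 tilt -1.0 slide [ 0.012 -0.002 -0.008] yaw -0.001 F [-13.4  -4.2  40.6] op 9.2 ff 64.8 t 16.25
```

The push force rose to 40 N at the expected home height. I'll ease the push and lateral load, then start the turn.

```bash
python3 -m pendant '{"hand":[2,2,2,2,2,2,2,2],"slide":[[0,-0.01,-0.01],[0,-0.01,-0.01],[0,-0.01,-0.01],[0,-0.01,-0.01],[0,-0.01,-0.01],[0,-0.01,-0.01],[0,-0.01,-0.01],[0,-0.01,-0.01]],"yaw":[0,0,0,0.1,0.2,0.3,0.4,0.4]}' |grep -E "contact|torq|pos|finger"
python3 go.py .5137 .2443 .0775 .095; python3 - <<'E'
from h import *
from bench import manip
print(np.round(manip.state()['ft_torque'],3))
f=manip.grab_frame('scene');c,st=blob(f['pixels'],'red',(200,90,270,170));print(c,st)
E
```

```text
tool_pos: [0.5136, 0.2434, 0.0772]
contact_force: [-10.0, -4.7, 31.2]
finger_force: 63.2
pos [0.5136 0.2434 0.0772] ang -0.3075 tilt -1.0 slide [ 0.015 -0.003 -0.005] yaw -0.403 F [-10.   -4.7  31.2] op 9.6 ff 63.2 t 17.25
[-1.006  1.876  0.027]
[234.63414634 147.14634146] [233 141   4  13  41]
```

```bash
python3 -m pendant '{"hand":[2,2,2,2,2,2,2,2,2],"slide":[[0,-0.01,0],[0,-0.01,0],[0,-0.01,0],[0,-0.01,0],[0,-0.01,0],[0,-0.01,0],[0,-0.01,0],[0,-0.01,0],[0,-0.01,0]],"yaw":[0.15,0.3,0.45,0.6,0.75,0.9,1,1.1,1.1]}' |grep -E "contact|torq|pos|finger"
python3 go.py .5137 .2443 .0775 -1.52; python3 - <<'E'
from h import *
from bench import manip
print(np.round(manip.state()['ft_torque'],3))
f=manip.grab_frame('scene');c,st=blob(f['pixels'],'red',(200,90,270,170));print(c,st)
E
```

```text
tool_pos: [0.5128, 0.2434, 0.0771]
contact_force: [-10.6, -7.4, 31.1]
finger_force: 63.4
pos [0.5128 0.2434 0.0771] ang -1.4075 tilt -1.0 slide [ 0.017 -0.012 -0.006] yaw 0.113 F [-10.6  -7.4  31.1] op 9.2 ff 63.4 t 18.425
[-1.205  1.955  0.017]
[231.16666667 147.8       ] [230 142   4  12  30]
```

```bash
python3 -m pendant '{"hand":[2,2,2,2,2],"slide":[[0,0,0],[0,0,0],[0,0,0],[0,0,0],[0,0,0]],"yaw":[0.05,0.1,0.15,0.17,0.17]}' |grep -E "contact|torq|pos|finger"
python3 go.py .5137 .2443 .0775 -1.52; python3 - <<'E'
from h import *
from bench import manip
print(np.round(manip.state()['ft_torque'],3))
import pickle
a=pickle.load(open('scene.pkl','rb'))['f']['pixels']
f=manip.grab_frame('scene')['pixels']
t=manip.grab_frame('top')['pixels'];b=pickle.load(open('top.pkl','rb'))['f']['pixels']
g=lambda p:cv2.cvtColor(p,cv2.COLOR_BGR2GRAY)
print(g(a)[143:153,236:250]);print(g(f)[143:153,236:250])
E
```

```text
tool_pos: [0.5135, 0.2439, 0.0772]
contact_force: [-7.2, -3.5, 26.9]
finger_force: 62.7
pos [0.5135 0.2439 0.0772] ang -1.5762 tilt -1.0 slide [ 0.003 -0.006 -0.005] yaw -0.056 F [-7.2 -3.5 26.9] op 9.0 ff 62.7 t 19.1
[-0.464  1.305  0.032]
[[163 159 134  75  59  65  47  49  49  47  47  47  49  60]
 [135 134  97  38  36  47  57  46  49  48  47  50  50  49]
 [ 85 102 114  83  52  22  28  47  52  45  48  50  43  30]
 [ 90  80  73  77  64  62 108 108  71  51  57  45  27  14]
 [ 87  91  89  85  95 117 120 121 128  93  26  23  31  72]
 [ 57  63  97 117 121 121 125 134 114  51  29  38  45  49]
 [129 117  95  86 117 141 121  82  56  59  54  54  51  38]
 [ 77 101 129 101  60  55  59  48  69  82  68 100 134 153]
 [110 101 107 124  92  43  35  57  85  88  91  81  70 101]
 [115 109 121 129  96  43  48  46  60  77  85  90  86  79]]
[[ 10  11  21  29  37  38  40  50  50  42  26  26  24  37]
 [ 13  13  16  19  17  26  42  49  54  40  30  30  29  29]
 [ 11   9  16  27  28  18  33  41  28  26  30  29  28  21]
 [  9  10  14  33  31  44 125 148  89  31  30  30  23  18]
 [ 15  10   9  34  53  57  64 131 150  67  17  20  28  48]
 [  9  11   5  44  76  73  71  65  66  52  18  26  26  29]
 [ 13  10   2  42  71  77  73  55  45  39  26  32  30  36]
 [  3  13  51  61  43  43  53  54  51  47  43  57  67  81]
 [ 50  57  57  77  56  25  23  37  50  53  57  47  46  54]
 [ 60  61  68  83  64  36  47  48  56  59  74  76  51  44]]
```

```bash
python3 -c "
from bench import manip;print(manip.sign_off())"
```

```text
the job is handed in; nothing more can be done
None
```

I handed the job in at about 19 s with the red key still gripped and pressed home in the lock at about 27 N. It is turned about 1.67 rad clockwise, so the bolt should be drawn. I inferred that from the turn and a pixel comparison at the strike, because my picture limit was used up; sign-off gave no verdict.

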